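Hold the case lid so its hinge lines up for the pin

ROBOT

A 6-joint arm with a two-finger parallel gripper is mounted at the origin on the work surface. World frame = base frame: x ahead of the robot, y to its left, z up, the work surface at z = 0. Lengths are in m, angles in rad, forces in N, time in s.
With the tool pointing down it reaches from about 0.325 to 0.775 m from the base axis. Payload 5.5 kg.
Tool frame: the origin (TCP) lies between the finger pads; the fingertips stand manip.tcp_to_tips ahead of it and the grasp point (between the pads) is the TCP (manip.tcp_to_tips is the distance from the TCP to the fingertips, in m); y points along the fingers, z is the direction in which the jaws open and shut, and the axes are right-handed (so a half turn about y gives the same grasp; the last joint's range is limited). The gripper opens to 88 mm and grips with 3 to 60 N. Pads are 20 mm wide; open, the fingers measure 115 mm over their backs; the gripper's body (75 mm by 178 mm) begins 61 mm behind the grasp point.
Start: joints at [1.161, 0.091, 1.231, -0, 1.82, -0.057], TCP at [0.207, 0.563, 0.242] pointing down, gripper open.
Joint ranges: [-2.87, 2.87], [-0.86, 2.18], [0.17, 2.46], [-1.51, 4.65], [0.06, 2.69], [-2.65, 2.65]. Speed limits (rad/s): [2.57, 2.57, 3.01, 3.14, 3.14, 3.14].

INTERFACE

Orientations are given as a rotation vector (axis times angle).
In Python, from plant import manip gives the robot as it stands.
- The arm moves only by the shell command python3 -m pendant 'ROWS' [OPENING]. ROWS is JSON, a list of rows, each an object of numbers: "tx", "ty", "tz": the shift along the tool's x, y, z scaled (see below); "rx", "ry", "rz": the turn, a rotation vector about the tool's x, y, z scaled (see below). A call has 1 to 12 rows; each row shifts and turns the commanded pose from where the row before left it, along the tool's axes as they then stand; what a row does not reach is not made up. The controller multiplies each number of a shift by 3 cm and each number of a turn by 0.08 rad. A row lasts 1/8 s, in which the tool goes at most 62.5 mm and 10.7 degrees, less where a joint would pass 70% of its speed; a pose out of reach is approached as far as the arm can. A call with a number of a shift or a turn outside -1 to 1 is refused whole. A call with a gripper value outside its range is refused whole. OPENING is the opening, from 0 (shut) to 1 (fully open), set as the call begins (- or left out, the last holds). The fingers move at their own pace and stop on an object; the grip force is fixed at half the most. Time passes only in rows, so rows that do not move let the fingers close. It gives the time, the measured TCP pose, the force and the opening at its end, in the units of the state.
- manip.get_state(): the state, without advancing time (a new reading comes with each control period).
- manip.grab_frame(name): name is "scene" or "top" or "wrist"; returns (picture, depth): 384x512x3 uint8, red, green, blue; 384x512 float32, m along the optical axis (not along the pixel's ray), 0 where there is no reading.
- manip.camera_model(name): a dict with "fx", "fy", "cx", "cy" (pixels), "rvec" (rotation vector, rad) and "tvec" (3), from world to camera coordinates, as OpenCV has them. Camera axes: x right, y down, z forward; pixel columns grow to the right and rows downward; lengths in m; the calibration is good to about 2 mm. The wrist camera is an equidistant fisheye: a pixel r from the principal point sees the ray r / f radians off the axis. A picture is of the moment at which its call begins: read the wrist's pose just before it. camera_model takes no time and is no camera call; for the wrist camera it gives the pose at the moment of the call.
- manip.sign_off(): hands the job in, once; it reports no verdict.
Trained networks look in the newest picture that a camera, given by its name, has taken for a name from the list of things; names that differ only in an ending like _2 or _b are one class to them, and where a whole thing is asked for, a point or a joint stands for the part that bears it (a point fixed in the world has none). Each returns a list of dicts, best first, with "conf" (0 to 1); they miss things now and then, are a little off and sometimes report something else, mostly with a low value. They report only what shows in the picture. A call takes as long as a camera call. They do not tell look-alikes from the thing itself.
- manip.recognise(name, camera): "at" ([column, row] in pixels, amid what is visible of it).
- manip.masks_of(name, camera): "region" (384x512 bool, what is visible of it) and "at" ([column, row] in pixels, amid what is visible of it).
The state is a dict: "t": time; "joint_positions": joint angles; "qvel": joint speeds; "effort": joint torques, N m; "ee_pos": TCP position; "eef_rot": TCP orientation; "force": force on the tool from outside, world axes, zero at the start; "ft_torque": the same for the moment, N m; "grip_width": finger opening in m.
Only numpy, scipy, OpenCV 4.12 (cv2) and the standard library are available. Lean on these libraries where they do the work, as an engineer would, in place of code of your own. Each camera call takes 0.05 s, during which the arm holds its last target.

TASK

One of the three loose wooden lids has the blue hinge leaf that belongs to the blue hinge on the specimen case; its single knuckle fits between the case's two knuckles. Pick that lid up by its dark pull and bring it gently to the case, knuckle down between the other two with the three holes in one line and the lid about level, standing out in front of the case as if opened wide. Finish still holding it there, steady in the air and not pressed against the case, so that somebody else could push the pin through, and leave the other lids, the pin and everything else where they are.

Things in the scene. Friction and masses are not known exactly. Their poses are not given: they have to be found in the camera images.
- case: Open wooden specimen case, fixed, 90 x 130 mm, 55 mm high, walls 8 mm. Origin: centre of its underside; z up. Its -x side (toward the robot, give or take its yaw) carries a blue hinge leaf: two knuckles (tubes 22 mm outside, 12 mm bore, 20 mm long), their common axis along the case's y, 16 mm in front of the wall.
- case_axis (a point): Point on the axis of the case's two knuckles, in the middle of the 32 mm gap between them (y = -16 to +16 mm; open above and below): 61 mm toward -x from the case's origin, 62 mm above the table. Axes as the case's.
- lid_blue: The lid that fits, loose, lying flat, 70 to 140 g. Wooden panel 70 (x) x 100 (y) x 8 mm; origin: centre of the panel's underside, z up. One blue knuckle along its +x edge on a 22 mm wide blue strap; dark wooden pull on top. In place, its x and y axes point the way the case's do, its underside 51 mm above the table.
- lid_blue_knuckle (a point): Centre of the blue lid's knuckle (tube 22 mm outside, 12 mm bore, 26 mm long, axis along the lid's y): x = 51, y = 0, z = 11 mm in the lid's frame.
- lid_blue_pull (a point): Middle of the top of the blue lid's pull, x = 0, y = 0, z = 45 mm in the lid's frame. The pull is a bar 36 mm long (along x), 12 mm thick (along y), reaching from the panel's top (8 mm) up to 45 mm above the underside.
- lid_orange: Same wooden panel, pull and origin as the blue lid, but with an orange leaf whose one knuckle is 52 mm long: too wide for the gap. A bystander.
- lid_green: Same wooden panel, pull and origin as the blue lid, but with a green leaf with two knuckles, each 22 mm long. A bystander.
- pin: The steel hinge pin lying on the paper along its x, 7 mm thick, 93 mm long with a 12 mm square head at its +x end. Origin under its middle. A bystander: it stays there.
- beaker: Orange plastic cup, 72 mm across, 70 mm high, standing; origin at its underside. A bystander.
- tube: Clear tube with blue cap, 30 mm across, 100 mm high, standing; origin at its underside. A bystander.
- glue: White glue bottle with orange cap, 44 mm across, 130 mm high, standing; origin at its underside. A bystander.
- stapler: Mint-green stapler, 40 x 135 x 60 mm, its length along its y; origin at its underside. A bystander.
Mind the look-alikes: they are no part of the job. What is shaped like the lid_blue but pink, white or yellow is not meant.

How it is judged:
By the outcome, as a careful person would: the job done as asked, in the order asked, and still so for the second after the job is handed in, while the arm keeps its last pose, push and grip.
It also fails if it takes over 35 s, if anything falls off the work surface, if the arm or the gripper's body presses on something with over 40 N, if the wrist force passes 120 N, or if a joint passes its speed limit or range.

## Working session

There is one attempt and no reset: what is moved stays moved. The work goes in short steps, Python scripts to look and compute and a shell command to move; the robot and the scene stay as the last step left them, time stands still between calls to the robot, and variables do not carry over. Pictures are saved under pics/ and viewed, and the job is handed in when it is done.

```bash
ls; mkdir -p pics
python3 - <<'E'
from plant import manip
import cv2
s=manip.get_state();print(s, manip.tcp_to_tips)
for n in("scene","top"):
    p,d=manip.grab_frame(n);cv2.imwrite(f"pics/{n}0.png",p[:,:,::-1]);print(manip.camera_model(n))
    import numpy as np;np.savez(f"{n}0.npz",p=p,d=d)
    for k in("lid_blue","case"):
        for r in manip.recognise(k,n):print(n,k,r)
E
```

```text
pics
{'t': 0.0, 'joint_positions': array([ 1.16128178e+00,  9.18687201e-02,  1.23187160e+00, -1.02056296e-05,
        1.81982349e+00, -5.67092375e-02]), 'qvel': array([-2.58312813e-05, -6.85073618e-04,  5.78669622e-04, -6.17436060e-04,
        4.17047534e-04,  8.78030698e-04]), 'effort': array([ 1.24604259e-03, -4.46449363e+01, -4.06445861e+01,  7.00025400e-02,
        2.91887170e-02, -1.74497541e-04]), 'ee_pos': array([0.207223  , 0.56279648, 0.24050903]), 'eef_rot': array([-1.55493482,  0.27725928, -0.27655597]), 'force': array([-0.08705868, -0.28064805, -0.13002574]), 'ft_torque': array([-0.0799272 , -0.03381924,  0.02521711]), 'grip_width': 0.08755656908562555} 0.019
{'fx': 384.1357891418657, 'fy': 384.1357891418657, 'cx': 254.93252237479908, 'cy': 191.6799711358426, 'rvec': array([ 1.22669942,  2.36581723, -0.87470013]), 'tvec': array([ 0.34264255, -0.31432453,  1.66239702])}
scene lid_blue {'at': [228.4, 145.3], 'conf': 0.9}
scene lid_blue {'at': [300.9, 213.1], 'conf': 0.75}
scene lid_blue {'at': [189.8, 121.3], 'conf': 0.58}
scene lid_blue {'at': [177.6, 184.3], 'conf': 0.51}
scene lid_blue {'at': [227.4, 194.6], 'conf': 0.4}
scene case {'at': [229.0, 198.1], 'conf': 0.68}
{'fx': 425.9580700307767, 'fy': 425.9580700307767, 'cx': 252.28618062229717, 'cy': 195.06804330011994, 'rvec': array([ 2.11758797, -2.17834414,  0.16192243]), 'tvec': array([0.01179084, 0.5697527 , 1.18585845])}
top lid_blue {'at': [201.6, 209.5], 'conf': 0.89}
top lid_blue {'at': [344.8, 250.1], 'conf': 0.77}
top lid_blue {'at': [413.5, 258.0], 'conf': 0.69}
top case {'at': [283.7, 166.1], 'conf': 0.55}
```

View pics/scene0.png

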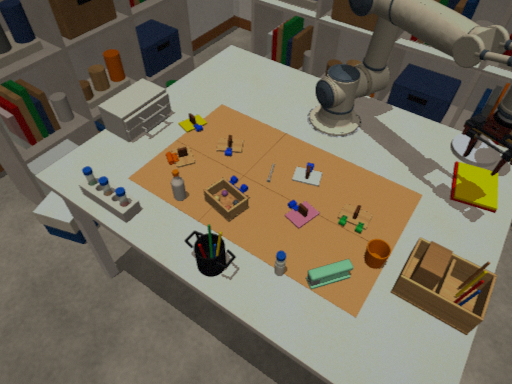

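View pics/top0.png

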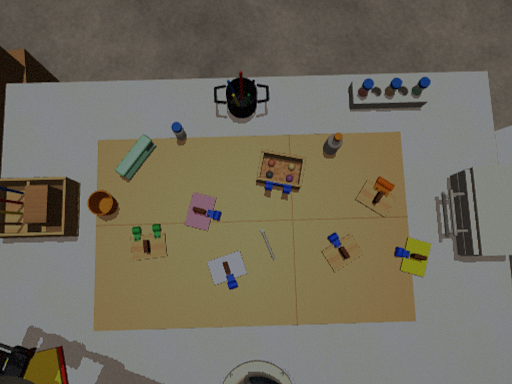

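Top picture, possible confusions: pink lid (203,212), white lid (228,270), yellow lid (414,257), orange-leaf wooden lid (376,196), green-leaf wooden lid (148,245). The wooden lid with a blue knuckle is at (342,250). The case is at (281,172) with its blue knuckles toward the robot. Next is a close crop to check the choice.

```bash
cat > h.py <<'E'
import numpy as np,cv2
from scipy.spatial.transform import Rotation as R
def wpt(c,u,v,z=None,d=None):
    Rm=R.from_rotvec(c['rvec']).as_matrix();t=c['tvec']
    r=np.array([(u-c['cx'])/c['fx'],(v-c['cy'])/c['fy'],1.])
    o=-Rm.T@t;w=Rm.T@r
    return o+w*((z-o[2])/w[2] if d is None else d)
E
python3 - <<'E'
from plant import manip
from h import *
p=np.load('top0.npz')['p'][:,:,::-1]
a=cv2.resize(p[130:290,250:410],None,fx=4.5,fy=4.5,interpolation=cv2.INTER_CUBIC)
a=cv2.resize(a,(600,600));cv2.imwrite('pics/crop1.png',a)
c=manip.camera_model('top')
for n,u,v,z in[('lid',342,252,.008),('kn',335,240,.015),('case',281,172,.05),('k1',269,186,.062),('k2',288,188,.062),('pin',267,244,.005)]:print(n,wpt(c,u,v,z).round(4))
E
```

```text
lid [ 0.4003 -0.2604  0.008 ]
kn [ 0.4353 -0.2406  0.015 ]
case [ 0.6335 -0.089   0.05  ]
k1 [ 0.5916 -0.0524  0.062 ]
k2 [ 0.5843 -0.1062  0.062 ]
pin [ 0.4297 -0.0434  0.005 ]
```

View pics/crop1.png

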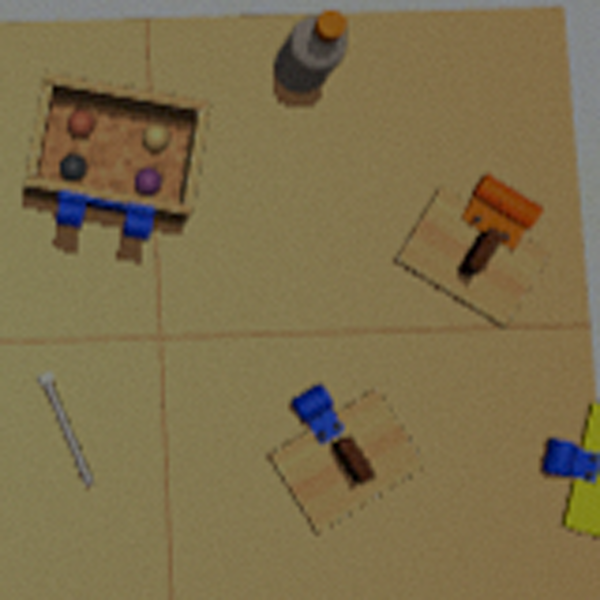

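The crop shows bare wood with a single short blue knuckle at crop (315,400) and the dark pull at (355,460). That's the lid I want; the yellow lid is at the right edge and the orange one is at the upper right.

```bash
cat >> h.py <<'E'
def plan(s,pos,yaw,half=None,pitch_fix=True):
    """rows-units to target: tool x = lid x (or -), y down"""
    R0=R.from_rotvec(s['eef_rot']);out=None
    for f in (0,np.pi):
        a=yaw+f
        Rt=R.from_matrix(np.array([[np.cos(a),np.sin(a),0],[0,0,-1],[-np.sin(a),np.cos(a),0]]).T)
        rv=(R0.inv()*Rt).as_rotvec()
        if half is not None and (f>0)!=half: continue
        if out is None or np.linalg.norm(rv)<np.linalg.norm(out[0]): out=(rv,Rt,f)
    rv,Rt,f=out;d=np.array(pos)-s['ee_pos']
    print('flip',f>0,'turn units',(rv/.08).round(2),'shift before-turn',(R0.inv().apply(d)/.03).round(2),'after-turn',(Rt.inv().apply(d)/.03).round(2))
E
python3 - <<'E'
from plant import manip
from h import *
s=manip.get_state();print(R.from_rotvec(s['eef_rot']).as_matrix().round(3))
for hf in(0,1):
  plan(s,(.40,-.26,.24),np.deg2rad(30),bool(hf))
c=manip.camera_model('wrist');Rm=R.from_rotvec(c['rvec']).as_matrix()
print(c,-Rm.T@c['tvec'],Rm.round(2))
E
```

```text
[[ 0.938 -0.     0.345]
 [-0.345 -0.001  0.938]
 [-0.    -1.    -0.001]]
flip False turn units [ 1.000e-02 -1.095e+01 -0.000e+00] shift before-turn [ 15.51   0.06 -23.52] after-turn [ -8.15   0.04 -26.97]
flip True turn units [1.000e-02 2.832e+01 1.000e-02] shift before-turn [ 15.51   0.06 -23.52] after-turn [ 8.15  0.04 26.97]
{'fx': 297.3186396354542, 'fy': 297.3186396354542, 'cx': 255.04878828431856, 'cy': 192.99793975122668, 'rvec': array([-2.40639426, -1.67825704, -0.20602822]), 'tvec': array([-0.60063874, -0.03022731,  0.38946385])} [0.14660953 0.58615848 0.38507994] [[ 0.35  0.94 -0.  ]
 [ 0.91 -0.34  0.24]
 [ 0.23 -0.08 -0.97]]
```

```bash
cat >> h.py <<'E'
def rows(s,pos,yawturn,n):
    """constant world velocity, yawturn total ry units over n rows"""
    R0=R.from_rotvec(s['eef_rot']);d=(np.array(pos)-s['ee_pos'])/n
    for i in range(n):
        Ri=R0*R.from_rotvec([0,.08*yawturn/n*i,0])
        print('{"tx":%.2f,"ty":%.2f,"tz":%.2f,"ry":%.2f}'%(*(Ri.inv().apply(d)/.03),yawturn/n),end=',')
    print()
E
python3 - <<'E'
from plant import manip
from h import *
s=manip.get_state()
rows(s,(.43,.28,.27),12,12)
E
```

```text
{"tx":0.85,"ty":-0.08,"tz":-0.52,"ry":1.00},{"tx":0.89,"ty":-0.08,"tz":-0.45,"ry":1.00},{"tx":0.92,"ty":-0.08,"tz":-0.38,"ry":1.00},{"tx":0.95,"ty":-0.08,"tz":-0.31,"ry":1.00},{"tx":0.97,"ty":-0.08,"tz":-0.23,"ry":1.00},{"tx":0.99,"ty":-0.08,"tz":-0.15,"ry":1.00},{"tx":1.00,"ty":-0.08,"tz":-0.07,"ry":1.00},{"tx":1.00,"ty":-0.08,"tz":0.01,"ry":1.00},{"tx":1.00,"ty":-0.08,"tz":0.09,"ry":1.00},{"tx":0.99,"ty":-0.08,"tz":0.17,"ry":1.00},{"tx":0.97,"ty":-0.08,"tz":0.25,"ry":1.00},{"tx":0.95,"ty":-0.08,"tz":0.32,"ry":1.00},
```

```bash
python3 -m pendant '[{"tx":0.85,"ty":-0.08,"tz":-0.5,"ry":1},{"tx":0.9,"ty":-0.08,"tz":-0.45,"ry":1},{"tx":0.9,"ty":-0.08,"tz":-0.4,"ry":1},{"tx":0.95,"ty":-0.08,"tz":-0.3,"ry":1},{"tx":0.95,"ty":-0.08,"tz":-0.2,"ry":1},{"tx":1,"ty":-0.08,"tz":-0.15,"ry":1},{"tx":1,"ty":-0.08,"tz":-0.05,"ry":1},{"tx":1,"ty":-0.08,"tz":0,"ry":1},{"tx":1,"ty":-0.08,"tz":0.1,"ry":1},{"tx":1,"ty":-0.08,"tz":0.15,"ry":1},{"tx":0.95,"ty":-0.08,"tz":0.25,"ry":1},{"tx":0.95,"ty":-0.08,"tz":0.3,"ry":1}]'
python3 - <<'E'
from plant import manip
from h import *
s=manip.get_state();print(s['ee_pos'])
rows(s,(.42,-.06,.25),12,12)
E
```

```text
[0.20726872 0.56298022 0.24124163]
{"tx":1.15,"ty":-0.02,"tz":-1.42,"ry":1.00},{"tx":1.26,"ty":-0.02,"tz":-1.32,"ry":1.00},{"tx":1.36,"ty":-0.02,"tz":-1.22,"ry":1.00},{"tx":1.46,"ty":-0.02,"tz":-1.11,"ry":1.00},{"tx":1.54,"ty":-0.02,"tz":-0.99,"ry":1.00},{"tx":1.61,"ty":-0.02,"tz":-0.86,"ry":1.00},{"tx":1.68,"ty":-0.02,"tz":-0.73,"ry":1.00},{"tx":1.73,"ty":-0.02,"tz":-0.59,"ry":1.00},{"tx":1.77,"ty":-0.02,"tz":-0.45,"ry":1.00},{"tx":1.80,"ty":-0.02,"tz":-0.31,"ry":1.00},{"tx":1.82,"ty":-0.02,"tz":-0.16,"ry":1.00},{"tx":1.83,"ty":-0.02,"tz":-0.02,"ry":1.00},invalid input
```

```bash
python3 -m pendant '[{"tx":0.85,"ty":-0.08,"tz":-0.5,"rx":0,"ry":1,"rz":0}]'; python3 -m pendant --help 2>&1 | head -20
```

```text
t: 0.42
ee_pos: [0.2252, 0.5406, 0.2432]
eef_rot: [-1.545, 0.339, -0.338]
force: [0.5, -0.4, 0.4]
grip_width: 0.0876
invalid input: not JSON, or not a number
```

All six keys are needed in every row.

```bash
python3 -m pendant '[{"tx":0.9,"ty":-0.08,"tz":-0.45,"rx":0,"ry":1,"rz":0},{"tx":0.9,"ty":-0.08,"tz":-0.4,"rx":0,"ry":1,"rz":0},{"tx":0.95,"ty":-0.08,"tz":-0.3,"rx":0,"ry":1,"rz":0},{"tx":0.95,"ty":-0.08,"tz":-0.2,"rx":0,"ry":1,"rz":0},{"tx":1,"ty":-0.08,"tz":-0.15,"rx":0,"ry":1,"rz":0},{"tx":1,"ty":-0.08,"tz":-0.05,"rx":0,"ry":1,"rz":0},{"tx":1,"ty":-0.08,"tz":0,"rx":0,"ry":1,"rz":0},{"tx":1,"ty":-0.08,"tz":0.1,"rx":0,"ry":1,"rz":0},{"tx":1,"ty":-0.08,"tz":0.15,"rx":0,"ry":1,"rz":0},{"tx":0.95,"ty":-0.08,"tz":0.25,"rx":0,"ry":1,"rz":0},{"tx":0.95,"ty":-0.08,"tz":0.3,"rx":0,"ry":1,"rz":0}]'
python3 - <<'E'
from plant import manip
from h import *
s=manip.get_state();print(s['ee_pos'])
rows(s,(.42,-.05,.25),12,12)
E
```

```text
t: 1.8
ee_pos: [0.43, 0.2809, 0.2705]
eef_rot: [-1.319, 1.019, -1.019]
force: [1.4, 0.4, -0.7]
grip_width: 0.0877
[0.43000379 0.28089262 0.27052058]
{"tx":0.88,"ty":0.06,"tz":-0.26,"ry":1.00},{"tx":0.90,"ty":0.06,"tz":-0.19,"ry":1.00},{"tx":0.91,"ty":0.06,"tz":-0.12,"ry":1.00},{"tx":0.92,"ty":0.06,"tz":-0.04,"ry":1.00},{"tx":0.92,"ty":0.06,"tz":0.03,"ry":1.00},{"tx":0.91,"ty":0.06,"tz":0.10,"ry":1.00},{"tx":0.90,"ty":0.06,"tz":0.18,"ry":1.00},{"tx":0.89,"ty":0.06,"tz":0.25,"ry":1.00},{"tx":0.86,"ty":0.06,"tz":0.32,"ry":1.00},{"tx":0.83,"ty":0.06,"tz":0.39,"ry":1.00},{"tx":0.80,"ty":0.06,"tz":0.45,"ry":1.00},{"tx":0.76,"ty":0.06,"tz":0.51,"ry":1.00},
```

```bash
python3 -m pendant '[{"tx":0.9,"ty":0.06,"tz":-0.25,"rx":0,"ry":1,"rz":0},{"tx":0.9,"ty":0.06,"tz":-0.2,"rx":0,"ry":1,"rz":0},{"tx":0.9,"ty":0.06,"tz":-0.1,"rx":0,"ry":1,"rz":0},{"tx":0.9,"ty":0.06,"tz":-0.05,"rx":0,"ry":1,"rz":0},{"tx":0.9,"ty":0.06,"tz":0.05,"rx":0,"ry":1,"rz":0},{"tx":0.9,"ty":0.06,"tz":0.1,"rx":0,"ry":1,"rz":0},{"tx":0.9,"ty":0.06,"tz":0.2,"rx":0,"ry":1,"rz":0},{"tx":0.9,"ty":0.06,"tz":0.25,"rx":0,"ry":1,"rz":0},{"tx":0.85,"ty":0.06,"tz":0.3,"rx":0,"ry":1,"rz":0},{"tx":0.85,"ty":0.06,"tz":0.4,"rx":0,"ry":1,"rz":0},{"tx":0.8,"ty":0.06,"tz":0.45,"rx":0,"ry":1,"rz":0},{"tx":0.75,"ty":0.06,"tz":0.5,"rx":0,"ry":1,"rz":0}]'
python3 - <<'E'
from plant import manip
from h import *
s=manip.get_state();print(s['ee_pos'])
c=manip.camera_model('wrist')
p,d=manip.grab_frame('wrist');cv2.imwrite('pics/w1.png',p[:,:,::-1]);np.savez('w1.npz',p=p,d=d,**c)
rows(s,(.40,-.26,.21),4,8)
E
```

```text
t: 3.3
ee_pos: [0.421, -0.0486, 0.2489]
eef_rot: [-0.789, 1.706, -1.707]
force: [0.3, -1.0, 0.6]
grip_width: 0.0877
[ 0.42098715 -0.0486121   0.24886136]
{"tx":0.73,"ty":0.16,"tz":0.50,"ry":0.50},{"tx":0.71,"ty":0.16,"tz":0.53,"ry":0.50},{"tx":0.69,"ty":0.16,"tz":0.56,"ry":0.50},{"tx":0.66,"ty":0.16,"tz":0.59,"ry":0.50},{"tx":0.64,"ty":0.16,"tz":0.61,"ry":0.50},{"tx":0.61,"ty":0.16,"tz":0.64,"ry":0.50},{"tx":0.59,"ty":0.16,"tz":0.66,"ry":0.50},{"tx":0.56,"ty":0.16,"tz":0.69,"ry":0.50},
```

View pics/w1.png

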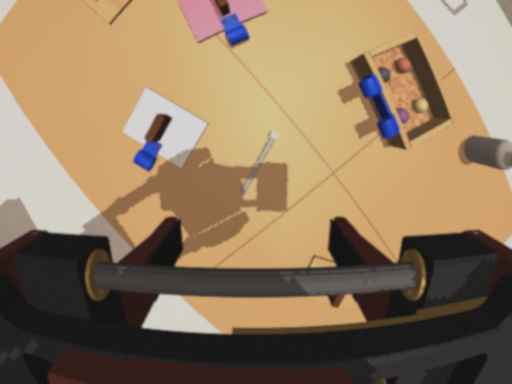

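The wrist view shows the case at (400,90) with its knuckles at (370,87) and (388,127). The blue lid is hidden behind the gripper near (320,265). I'll move past the lid so the camera can see it.

Run:
```python
from plant import manip
from h import *
s=manip.get_state();
rows(s,(.355,-.285,.21),3.5,9)
```

```text
{"tx":0.82,"ty":0.14,"tz":0.38,"ry":0.39},{"tx":0.80,"ty":0.14,"tz":0.41,"ry":0.39},{"tx":0.79,"ty":0.14,"tz":0.43,"ry":0.39},{"tx":0.78,"ty":0.14,"tz":0.45,"ry":0.39},{"tx":0.76,"ty":0.14,"tz":0.48,"ry":0.39},{"tx":0.75,"ty":0.14,"tz":0.50,"ry":0.39},{"tx":0.73,"ty":0.14,"tz":0.52,"ry":0.39},{"tx":0.71,"ty":0.14,"tz":0.55,"ry":0.39},{"tx":0.70,"ty":0.14,"tz":0.57,"ry":0.39},
```

```bash
python3 -m pendant '[{"tx":0.8,"ty":0.14,"tz":0.4,"rx":0,"ry":0.4,"rz":0},{"tx":0.8,"ty":0.14,"tz":0.4,"rx":0,"ry":0.4,"rz":0},{"tx":0.8,"ty":0.14,"tz":0.45,"rx":0,"ry":0.4,"rz":0},{"tx":0.8,"ty":0.14,"tz":0.45,"rx":0,"ry":0.4,"rz":0},{"tx":0.75,"ty":0.14,"tz":0.5,"rx":0,"ry":0.4,"rz":0},{"tx":0.75,"ty":0.14,"tz":0.5,"rx":0,"ry":0.4,"rz":0},{"tx":0.75,"ty":0.14,"tz":0.5,"rx":0,"ry":0.4,"rz":0},{"tx":0.7,"ty":0.14,"tz":0.55,"rx":0,"ry":0.4,"rz":0},{"tx":0.7,"ty":0.14,"tz":0.55,"rx":0,"ry":0.4,"rz":0}]'
cat >> h.py <<'E'
def wray(c,u,v):
    x=(u-c['cx'])/c['fx'];y=(v-c['cy'])/c['fy'];th=np.hypot(x,y)
    k=np.where(th>1e-9,np.sin(th)/np.maximum(th,1e-9),1.)
    return np.stack([x*k,y*k,np.cos(th)],-1)
def wpts(c,d,m):
    v,u=np.nonzero(m&(d>0));r=wray(c,u,v);P=r/r[:,2:]*d[v,u][:,None]
    Rm=R.from_rotvec(c['rvec']).as_matrix();return (P-c['tvec'])@Rm,u,v
def wz(c,u,v,z):
    Rm=R.from_rotvec(c['rvec']).as_matrix();o=-Rm.T@c['tvec'];w=Rm.T@wray(c,np.array(float(u)),np.array(float(v)))
    return o+w*(z-o[2])/w[2]
def proj(c,X):
    P=R.from_rotvec(c['rvec']).apply(np.asarray(X,float))+c['tvec'];P=np.atleast_2d(P)
    h=np.hypot(P[:,0],P[:,1]);th=np.arctan2(h,P[:,2]);
    return np.c_[c['cx']+c['fx']*th*P[:,0]/h,c['cy']+c['fy']*th*P[:,1]/h]
E
python3 - <<'E'
from plant import manip
from h import *
s=manip.get_state();print(s['ee_pos'])
c=manip.camera_model('wrist')
p,d=manip.grab_frame('wrist');cv2.imwrite('pics/w2.png',p[:,:,::-1]);np.savez('w2.npz',p=p,d=d,**c)
for k in('lid_blue','lid_blue_pull','lid_blue_knuckle'):
  for r in manip.recognise(k,'wrist'):print(k,r)
E
```

```text
t: 4.47
ee_pos: [0.3564, -0.2827, 0.211]
eef_rot: [-0.565, 1.891, -1.891]
force: [-0.5, 0.5, 0.3]
grip_width: 0.0875
[ 0.35635817 -0.28272702  0.21098044]
lid_blue {'at': [260.4, 133.0], 'conf': 0.92}
lid_blue {'at': [45.4, 41.5], 'conf': 0.71}
lid_blue {'at': [386.0, 220.8], 'conf': 0.55}
lid_blue_pull {'at': [43.7, 41.1], 'conf': 0.9}
lid_blue_pull {'at': [261.7, 134.1], 'conf': 0.68}
lid_blue_pull {'at': [387.1, 223.6], 'conf': 0.59}
lid_blue_knuckle {'at': [46.3, 37.4], 'conf': 0.92}
lid_blue_knuckle {'at': [261.0, 132.9], 'conf': 0.85}
lid_blue_knuckle {'at': [384.5, 223.9], 'conf': 0.77}
```

View pics/w2.png

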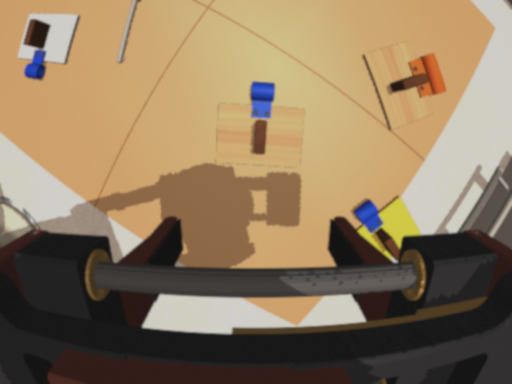

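The wooden lid with the blue knuckle (262,92) and pull (260,137) is in clear view. I'll measure it from the depth image.

Run:
```python
from plant import manip
from h import *
f=np.load('w2.npz');c={k:f[k] for k in('fx','fy','cx','cy','rvec','tvec')};p=f['p'];d=f['d']
m=np.zeros(d.shape,bool);m[70:185,200:320]=1
P,u,v=wpts(c,d,m)
print('table z',np.median(P[(u<212),2]))
hsv=cv2.cvtColor(p,cv2.COLOR_RGB2HSV)[v,u]
blue=(hsv[:,0]>105)&(hsv[:,0]<130)&(hsv[:,1]>150)
top=P[(P[:,2]>.034)]
print('pull',len(top),top.mean(0).round(4),np.median(top[:,2]))
r=cv2.minAreaRect((top[:,:2]*1000).astype(np.float32));print(r)
pan=P[(P[:,2]>.0045)&(P[:,2]<.013)&~blue];r=cv2.minAreaRect((pan[:,:2]*1000).astype(np.float32));print('panel',r)
for uv in[(216,103),(305,107),(302,167),(217,163)]:print(wz(c,*uv,.008).round(4))
k=P[blue&(P[:,2]>.014)];print('kn',len(k),k.mean(0),k[:,2].max());print(cv2.minAreaRect((k[:,:2]*1000).astype(np.float32)))
s=manip.get_state()
```

```text
table z 0.0013445334340427524
pull 362 [ 0.4009 -0.2597  0.0456] 0.04559680640972851
((400.6424560546875, -259.7545166015625), (35.863731384277344, 11.090319633483887), 29.244422912597656)
panel ((412.3550109863281, -253.16900634765625), (97.43209838867188, 100.7154312133789), 29.42490005493164)
[ 0.405 -0.197  0.008]
[ 0.458  -0.2857  0.008 ]
[ 0.3973 -0.3228  0.008 ]
[ 0.3459 -0.2359  0.008 ]
kn 352 [ 0.44365971 -0.23489395  0.02064562] 0.024619250650897807
((439.3531188964844, -237.6876220703125), (30.77365493774414, 22.224384307861328), 33.15624237060547)
```

Run:
```python
from plant import manip
from h import *
s=manip.get_state()
plan(s,(.401,-.2598,.034),np.deg2rad(29.4),True)
```

```text
flip True turn units [ 0.01  0.85 -0.  ] shift before-turn [-1.64  5.9   0.2 ] after-turn [-1.65  5.9   0.09]
```

```bash
python3 -m pendant '[{"tx":0,"ty":0,"tz":0,"rx":0,"ry":0.85,"rz":0},{"tx":-0.8,"ty":0.5,"tz":0.04,"rx":0,"ry":0,"rz":0},{"tx":-0.85,"ty":0.9,"tz":0.05,"rx":0,"ry":0,"rz":0},{"tx":0,"ty":0.8,"tz":0,"rx":0,"ry":0,"rz":0},{"tx":0,"ty":0.6,"tz":0,"rx":0,"ry":0,"rz":0},{"tx":0,"ty":0.4,"tz":0,"rx":0,"ry":0,"rz":0}]'
python3 - <<'E'
from plant import manip
from h import *
s=manip.get_state()
plan(s,(.401,-.2598,.034),np.deg2rad(29.4),True)
c=manip.camera_model('wrist')
p,d=manip.grab_frame('wrist');cv2.imwrite('pics/w3.png',p[:,:,::-1]);np.savez('w3.npz',p=p,d=d,**c)
E
```

```text
t: 5.42
ee_pos: [0.401, -0.2597, 0.1144]
eef_rot: [-0.508, 1.933, -1.933]
force: [0.2, 0.2, 0.2]
grip_width: 0.0877
flip True turn units [ 0.    0.01 -0.  ] shift before-turn [0.   2.68 0.  ] after-turn [0.   2.68 0.  ]
```

View pics/w3.png

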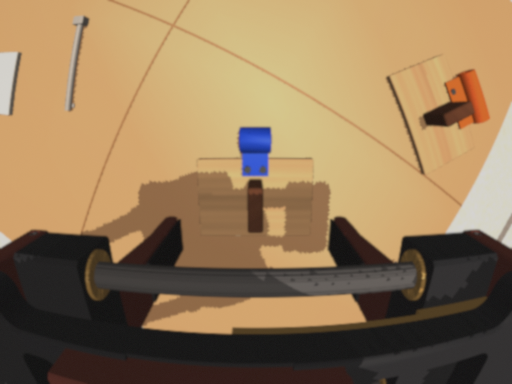

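The lid is square to the gripper and the pull, at (256,205), sits between the jaws. I'll go down and close.

```bash
python3 -m pendant '[{"tx":0,"ty":0.8,"tz":0,"rx":0,"ry":0,"rz":0},{"tx":0,"ty":0.8,"tz":0,"rx":0,"ry":0,"rz":0},{"tx":0,"ty":0.6,"tz":0,"rx":0,"ry":0,"rz":0},{"tx":0,"ty":0.35,"tz":0,"rx":0,"ry":0,"rz":0},{"tx":0,"ty":0.13,"tz":0,"rx":0,"ry":0,"rz":0},{"tx":0,"ty":0,"tz":0,"rx":0,"ry":0,"rz":0}]' && python3 -m pendant '[{"tx":0,"ty":0,"tz":0,"rx":0,"ry":0,"rz":0},{"tx":0,"ty":0,"tz":0,"rx":0,"ry":0,"rz":0},{"tx":0,"ty":0,"tz":0,"rx":0,"ry":0,"rz":0},{"tx":0,"ty":0,"tz":0,"rx":0,"ry":0,"rz":0},{"tx":0,"ty":0,"tz":0,"rx":0,"ry":0,"rz":0},{"tx":0,"ty":0,"tz":0,"rx":0,"ry":0,"rz":0}]' 0
```

```text
t: 6.22
ee_pos: [0.4011, -0.2604, 0.035]
eef_rot: [-0.507, 1.933, -1.934]
force: [0.6, 0.1, -0.9]
grip_width: 0.0876
t: 6.98
ee_pos: [0.4009, -0.2603, 0.0346]
eef_rot: [-0.507, 1.934, -1.934]
force: [-0.1, 0.2, -0.4]
grip_width: 0.0313
```

```bash
python3 -m pendant '[{"tx":0,"ty":0,"tz":0,"rx":0,"ry":0,"rz":0},{"tx":0,"ty":0,"tz":0,"rx":0,"ry":0,"rz":0},{"tx":0,"ty":0,"tz":0,"rx":0,"ry":0,"rz":0},{"tx":0,"ty":0,"tz":0,"rx":0,"ry":0,"rz":0}]' && python3 -m pendant '[{"tx":0,"ty":-0.2,"tz":0,"rx":0,"ry":0,"rz":0},{"tx":0,"ty":-0.6,"tz":0,"rx":0,"ry":0,"rz":0},{"tx":0,"ty":-0.8,"tz":0,"rx":0,"ry":0,"rz":0},{"tx":0,"ty":-0.8,"tz":0,"rx":0,"ry":0,"rz":0},{"tx":0,"ty":-0.8,"tz":0,"rx":0,"ry":0,"rz":0},{"tx":0,"ty":-0.4,"tz":0,"rx":0,"ry":0,"rz":0}]'
python3 - <<'E'
from plant import manip
from h import *
s=manip.get_state();print(s['ee_pos'],s['force'],s['grip_width'])
c=manip.camera_model('wrist')
p,d=manip.grab_frame('wrist');cv2.imwrite('pics/w4.png',p[:,:,::-1]);np.savez('w4.npz',p=p,d=d,ee=s['ee_pos'],er=s['eef_rot'],**c)
E
```

```text
t: 7.48
ee_pos: [0.4009, -0.2603, 0.0346]
eef_rot: [-0.507, 1.934, -1.934]
force: [0.5, -0.1, -0.2]
grip_width: 0.012
t: 8.22
ee_pos: [0.4016, -0.2607, 0.1455]
eef_rot: [-0.504, 1.93, -1.935]
force: [-0.2, 0.1, -0.7]
grip_width: 0.0121
[ 0.40156839 -0.26072759  0.14548723] [-0.18911545  0.13521718 -0.66709965] 0.012121412229483314
```

View pics/w4.png

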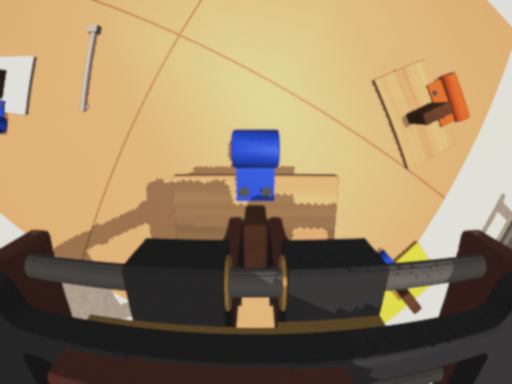

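The lid is held between the jaws, with its knuckle at (256,149) well in view. Next I'll measure the knuckle and lid tilt in the tool frame, and locate the case from the earlier pictures.

```bash
cat >> h.py <<'E'
def ld(n):
    f=np.load(n);return {k:f[k] for k in('fx','fy','cx','cy','rvec','tvec')},f['p'],f['d'],f
def heldknuckle(c,p,d,ee,er,box):
    m=np.zeros(d.shape,bool);m[box[0]:box[1],box[2]:box[3]]=1
    P,u,v=wpts(c,d,m);T=R.from_rotvec(er).inv().apply(P-ee)
    hsv=cv2.cvtColor(p,cv2.COLOR_RGB2HSV)[v,u];blue=(hsv[:,0]>105)&(hsv[:,0]<130)&(hsv[:,1]>150)
    return T,blue,u,v
E
python3 - <<'E'
from h import *
c,p,d,f=ld('w4.npz')
T,b,u,v=heldknuckle(c,p,d,f['ee'],f['er'],(120,240,165,350))
k=T[b&(v<172)]
# fit cylinder axis ~ along z: in x,y plane circle radius 11
from scipy.optimize import least_squares
def fit(k):
    def fn(q): # x0,y0, slopes
        return np.hypot(k[:,0]-q[0]-q[2]*k[:,2],k[:,1]-q[1]-q[3]*k[:,2])-.011
    return least_squares(fn,[k[:,0].mean(),k[:,1].min()+.011,0,0],loss='soft_l1',f_scale=.001).x
q=fit(k);print('cyl x,y(mm), slopes',q.round(4),'z range',np.percentile(k[:,2],[1,50,99]).round(4),len(k))
pan=T[~b&(T[:,1]<.03+.008)&(T[:,1]>.02)&(v>178)&(v<228)&(np.abs(T[:,2])>.02)]
A=np.c_[pan[:,0],pan[:,2],np.ones(len(pan))];s=np.linalg.lstsq(A,pan[:,1],rcond=None)[0];print('plane y= ax+bz+c',s,len(pan))
print(pan.min(0),pan.max(0))
E
```

```text
cyl x,y(mm), slopes [-0.0509  0.023   0.002  -0.0026] z range [-0.012   0.0001  0.0119] 1820
plane y= ax+bz+c [0.00270631 0.0005632  0.02590482] 4663
[-0.03342591  0.02350921 -0.04986686] [-0.00231968  0.02818596  0.04990234]
```

```bash
cat >> h.py <<'E'
from scipy.optimize import least_squares
def casefit(c,p,d,box,zmin=.058):
    m=np.zeros(d.shape,bool);m[box[0]:box[1],box[2]:box[3]]=1
    P,u,v=wpts(c,d,m)
    hsv=cv2.cvtColor(p,cv2.COLOR_RGB2HSV)[v,u];b=(hsv[:,0]>105)&(hsv[:,0]<130)&(hsv[:,1]>150)
    k=P[b&(P[:,2]>zmin)];ctr=k.mean(0)
    def fn(q): # axis point x0,z0 yaw,pitch
        ax=np.array([-np.sin(q[2]),np.cos(q[2]),q[3]]);ax/=np.linalg.norm(ax)
        r=k-np.array([q[0],ctr[1],q[1]]);r=r-np.outer(r@ax,ax);return np.linalg.norm(r,axis=1)-.011
    q=least_squares(fn,[ctr[0],.062,-.13,0],loss='soft_l1',f_scale=.001).x
    y=np.array([-np.sin(q[2]),np.cos(q[2]),0]);o=np.array([q[0],ctr[1],q[1]])
    s=(k-o)@y;return q,o,y,s,k
E
python3 - <<'E'
from h import *
c,p,d,f=ld('w1.npz')
q,o,y,s,k=casefit(c,p,d,(60,150,345,410))
print(len(k),np.median(np.abs(0)),'yaw deg',np.rad2deg(q[2]),'z',q[1],'pitch',q[3],'o',o)
h,e=np.histogram(s*1000,np.arange(-50,51,4));print(h,e[0])
mid=(np.percentile(s,.5)+np.percentile(s,99.5))/2;print('extent',np.percentile(s,[.5,99.5]),'mid',o+y*mid)
# top view
from plant import manip
t=np.load('top0.npz');c=manip.camera_model('top')
hsv=cv2.cvtColor(t['p'],cv2.COLOR_RGB2HSV);b=(hsv[...,0]>105)&(hsv[...,0]<130)&(hsv[...,1]>150);b[:, :260]=0;b[:,300:]=0;b[:170]=0;b[200:]=0
n,l,st,ce=cv2.connectedComponentsWithStats(b.astype(np.uint8));print(st[1:],ce[1:])
E
```

```text
595 0.0 yaw deg -12.210771457594229 z 0.062385953809011886 pitch 0.00113387597700116 o [ 0.58744645 -0.07389191  0.06238595]
[ 0  0  0 34 54 60 55 64 27  0  0  0  0  0  0  0 44 63 62 60 61 11  0  0
  0] -50
extent [-0.03628556  0.03472159] mid [ 0.58728105 -0.07465621  0.06238595]
[[265 181  26  13 135]] [[277.51111111 186.46666667]]
```

Run:
```python
from plant import manip
from h import *
s=manip.get_state()
plan(s,(.4886,-.0533,.15),np.deg2rad(-12.2),True)
rows(s,(.4886,-.0533,.15),9.07,12)
```

```text
flip True turn units [-0.04  9.07 -0.04] shift before-turn [-5.92 -0.13 -4.61] after-turn [-1.37 -0.12 -7.38]
{"tx":-0.49,"ty":-0.01,"tz":-0.38,"ry":0.76},{"tx":-0.47,"ty":-0.01,"tz":-0.41,"ry":0.76},{"tx":-0.44,"ty":-0.01,"tz":-0.44,"ry":0.76},{"tx":-0.42,"ty":-0.01,"tz":-0.47,"ry":0.76},{"tx":-0.39,"ty":-0.01,"tz":-0.49,"ry":0.76},{"tx":-0.36,"ty":-0.01,"tz":-0.51,"ry":0.76},{"tx":-0.32,"ty":-0.01,"tz":-0.53,"ry":0.76},{"tx":-0.29,"ty":-0.01,"tz":-0.55,"ry":0.76},{"tx":-0.26,"ty":-0.01,"tz":-0.57,"ry":0.76},{"tx":-0.22,"ty":-0.01,"tz":-0.58,"ry":0.76},{"tx":-0.19,"ty":-0.01,"tz":-0.60,"ry":0.76},{"tx":-0.15,"ty":-0.01,"tz":-0.61,"ry":0.76},
```

```bash
python3 -m pendant '[{"tx":-0.5,"ty":-0.01,"tz":-0.4,"rx":0,"ry":0.75,"rz":0},{"tx":-0.45,"ty":-0.01,"tz":-0.4,"rx":0,"ry":0.75,"rz":0},{"tx":-0.45,"ty":-0.01,"tz":-0.45,"rx":0,"ry":0.75,"rz":0},{"tx":-0.4,"ty":-0.01,"tz":-0.45,"rx":0,"ry":0.75,"rz":0},{"tx":-0.4,"ty":-0.01,"tz":-0.5,"rx":0,"ry":0.75,"rz":0},{"tx":-0.35,"ty":-0.01,"tz":-0.5,"rx":0,"ry":0.75,"rz":0},{"tx":-0.3,"ty":-0.01,"tz":-0.55,"rx":0,"ry":0.75,"rz":0},{"tx":-0.3,"ty":-0.01,"tz":-0.55,"rx":0,"ry":0.75,"rz":0},{"tx":-0.25,"ty":-0.01,"tz":-0.55,"rx":0,"ry":0.75,"rz":0},{"tx":-0.2,"ty":-0.01,"tz":-0.6,"rx":0,"ry":0.75,"rz":0},{"tx":-0.2,"ty":-0.01,"tz":-0.6,"rx":0,"ry":0.75,"rz":0},{"tx":-0.15,"ty":-0.01,"tz":-0.6,"rx":0,"ry":0.75,"rz":0}]' && python3 -m pendant '[{"tx":0,"ty":0,"tz":0,"rx":0,"ry":0,"rz":0}]'
cat > look.py <<'E'
import sys
from plant import manip
from h import *
n=sys.argv[1]
s=manip.get_state();c=manip.camera_model('wrist')
p,d=manip.grab_frame('wrist');cv2.imwrite(f'pics/{n}.png',p[:,:,::-1]);np.savez(f'{n}.npz',p=p,d=d,ee=s['ee_pos'],er=s['eef_rot'],**c)
print(s['t'],s['ee_pos'],s['force'],s['grip_width'])
E
python3 look.py w5
```

```text
t: 9.78
ee_pos: [0.4857, -0.0522, 0.1456]
eef_rot: [-0.22, -2.111, 2.111]
force: [-0.1, 0.2, -0.6]
grip_width: 0.0116
t: 9.9
ee_pos: [0.4857, -0.052, 0.1457]
eef_rot: [-0.216, -2.113, 2.113]
force: [-0.7, 0.6, -0.7]
grip_width: 0.0117
9.9 [ 0.48570266 -0.05201762  0.14567714] [-0.69852732  0.59010947 -0.69806203] 0.011673083079310774
```

View pics/w5.png

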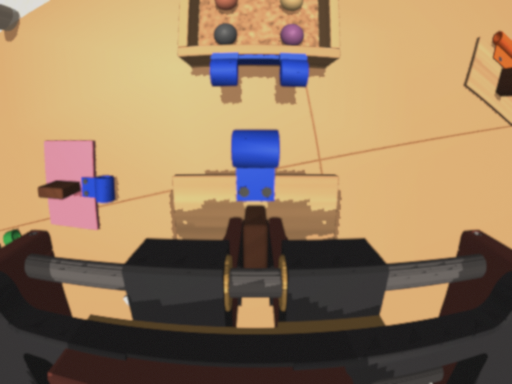

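The case knuckles show at (224,70) and (293,70), just ahead of the held knuckle at (256,148). I'll fit both in the tool frame.

```bash
cat > fitboth.py <<'E'
import sys
from h import *
c,p,d,f=ld(sys.argv[1]+'.npz');b1=eval(sys.argv[2]);b2=eval(sys.argv[3])
Rt=R.from_rotvec(f['er'])
def cyl(T):
    fn=lambda q:np.hypot(T[:,0]-q[0]-q[2]*T[:,2],T[:,1]-q[1]-q[3]*T[:,2])-.011
    return least_squares(fn,[T[:,0].mean(),T[:,1].min()+.011,0,0],loss='soft_l1',f_scale=.001).x
T,b,u,v=heldknuckle(c,p,d,f['ee'],f['er'],b1);k=T[b]
q=cyl(k);e=np.percentile(k[:,2],[.5,99.5]);print('held x,y,slopes',q.round(4),'z ext',e.round(4),'mid',e.mean().round(4))
T,b,u,v=heldknuckle(c,p,d,f['ee'],f['er'],b2);k=T[b];k=k[k[:,1]<k[:,1].min()+.012]
Q=cyl(k);z=np.sort(k[:,2]);i=np.argmax(np.diff(z));E=np.percentile(k[:,2],[.5,99.5])
gm=(z[i]+z[i+1])/2
print('case x,y,slopes',Q.round(4),'ext',E.round(4),'gap',z[i].round(4),z[i+1].round(4),'mid',E.mean().round(4),gm.round(4))
gm=(gm+E.mean())/2
A=np.array([Q[0]+Q[2]*gm,Q[1]+Q[3]*gm,gm]);h=np.array([q[0]+q[2]*e.mean(),q[1]+q[3]*e.mean(),e.mean()])
print('case mid in tool',A.round(4),'world',(Rt.apply(A)+f['ee']).round(4));print('needed shift tool mm',((A-h)*1000).round(1),'units',((A-h)/.03).round(2),
 'turn ry: slope diff x',(Q[2]-q[2]).round(4))
print('tool x,y,z world',Rt.as_matrix().round(4).tolist())
E
python3 fitboth.py w5 '(128,168,225,285)' '(50,95,205,315)'
```

```text
held x,y,slopes [-0.0508  0.023   0.0039 -0.0028] z ext [-0.0127  0.0114] mid -0.0006
case x,y,slopes [-0.1039  0.0831  0.0056  0.0007] ext [-0.0327  0.0371] gap -0.0138 0.0181 mid 0.0022 0.0022
case mid in tool [-0.1039  0.0831  0.0022] world [ 0.5869 -0.0753  0.0625]
needed shift tool mm [-53.1  60.1   2.8] units [-1.77  2.    0.09] turn ry: slope diff x 0.0018
tool x,y,z world [[-0.9791, -0.0011, -0.2034], [0.2034, 0.0003, -0.9791], [0.0011, -1.0, -0.0001]]
```

```bash
python3 -m pendant '[{"tx":-0.4,"ty":0,"tz":0.03,"rx":0,"ry":0,"rz":0},{"tx":-0.5,"ty":0,"tz":0.03,"rx":0,"ry":0,"rz":0},{"tx":-0.5,"ty":0.2,"tz":0.03,"rx":0,"ry":0,"rz":0},{"tx":-0.37,"ty":0.4,"tz":0,"rx":0,"ry":0,"rz":0},{"tx":0,"ty":0.3,"tz":0,"rx":0,"ry":0,"rz":0},{"tx":0,"ty":0.15,"tz":0,"rx":0,"ry":0,"rz":0},{"tx":0,"ty":0,"tz":0,"rx":0,"ry":0,"rz":0}]'
python3 look.py w6
```

```text
t: 10.82
ee_pos: [0.5366, -0.0663, 0.1143]
eef_rot: [-0.219, -2.112, 2.112]
force: [-0.5, 0.1, -0.9]
grip_width: 0.0118
10.825 [ 0.53664491 -0.0662901   0.11425474] [-0.54758015  0.14859179 -0.91790467] 0.0117871483917898
```

View pics/w6.png

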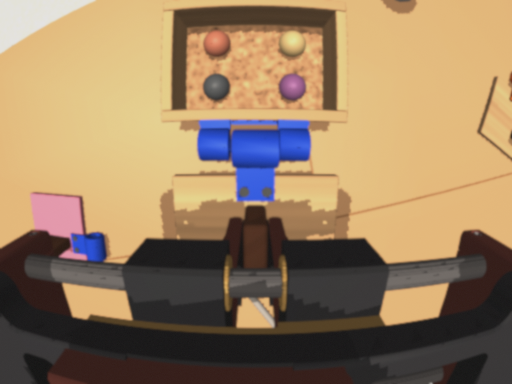

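The held knuckle (256,148) hovers centrally between the case knuckles at (214,143) and (295,143). One more measurement before going down.

```bash
sed -i "s/;k=T\[b\];k=k\[k\[:,1\]<k/;b\&=~((u>sx0)\&(u<sx1));k=T[b];k=k[k[:,1]<k/; s/^Rt=/sx0,sx1=(eval(sys.argv[4]) if len(sys.argv)>4 else (0,0));Rt=/" fitboth.py
python3 fitboth.py w6 '(128,168,236,278)' '(122,165,190,320)' '(231,281)'
```

```text
held x,y,slopes [-0.0509  0.0231  0.005   0.0018] z ext [-0.0109  0.0111] mid 0.0001
case x,y,slopes [  0.1189  -0.1451  12.6659 -12.6292] ext [-0.0135 -0.0133] gap -0.0135 -0.0135 mid -0.0134 -0.0135
case mid in tool [-0.0515  0.0248 -0.0135] world [ 0.5897 -0.0637  0.0894]
needed shift tool mm [ -0.6   1.7 -13.5] units [-0.02  0.06 -0.45] turn ry: slope diff x 12.6609
tool x,y,z world [[-0.9786, -0.0009, -0.2056], [0.2056, 0.0002, -0.9786], [0.0009, -1.0, 0.0]]
```

```bash
sed -i "s/b&=~((u>sx0)/b\&=(T[:,1]>float(sys.argv[5]) if len(sys.argv)>5 else True);b\&=~((u>sx0)/" fitboth.py
python3 fitboth.py w6 '(128,168,232,282)' '(122,165,190,320)' '(231,281)' .037
```

```text
held x,y,slopes [-0.0509  0.0232 -0.0039  0.0254] z ext [-0.0129  0.0157] mid 0.0014
case x,y,slopes [-0.051   0.0518  0.0046 -0.0006] ext [-0.0362  0.033 ] gap -0.0175 0.0154 mid -0.0016 -0.001
case mid in tool [-0.051   0.0518 -0.0013] world [ 0.5868 -0.0755  0.0624]
needed shift tool mm [-0.1 28.6 -2.7] units [-0.    0.95 -0.09] turn ry: slope diff x 0.0086
tool x,y,z world [[-0.9786, -0.0009, -0.2056], [0.2056, 0.0002, -0.9786], [0.0009, -1.0, 0.0]]
```

```bash
python3 -m pendant '[{"tx":0,"ty":0,"tz":-0.03,"rx":0,"ry":0,"rz":0},{"tx":0,"ty":0.12,"tz":0,"rx":0,"ry":0,"rz":0},{"tx":0,"ty":0.15,"tz":0,"rx":0,"ry":0,"rz":0},{"tx":0,"ty":0.15,"tz":0,"rx":0,"ry":0,"rz":0},{"tx":0,"ty":0,"tz":0,"rx":0,"ry":0,"rz":0}]'
python3 look.py w7; python3 fitboth.py w7 '(128,168,236,278)' '(115,172,190,320)' '(231,281)' .020
```

```text
t: 11.5
ee_pos: [0.537, -0.0655, 0.1013]
eef_rot: [-0.218, -2.112, 2.112]
force: [-0.2, -0.3, -0.8]
grip_width: 0.012
11.5 [ 0.53699415 -0.06545463  0.10134615] [-0.2464497  -0.3165145  -0.78136617] 0.011975938779897184
held x,y,slopes [-0.0509  0.023   0.0008 -0.0025] z ext [-0.0109  0.0111] mid 0.0001
case x,y,slopes [-0.0509  0.0388  0.0036  0.0006] ext [-0.0353  0.0339] gap -0.0166 0.015 mid -0.0007 -0.0008
case mid in tool [-0.0509  0.0388 -0.0008] world [ 0.5869 -0.0752  0.0624]
needed shift tool mm [-0.  15.8 -0.8] units [-0.    0.53 -0.03] turn ry: slope diff x 0.0028
tool x,y,z world [[-0.9786, -0.0013, -0.2058], [0.2058, 0.0002, -0.9786], [0.0013, -1.0, 0.0]]
```

View pics/w7.png

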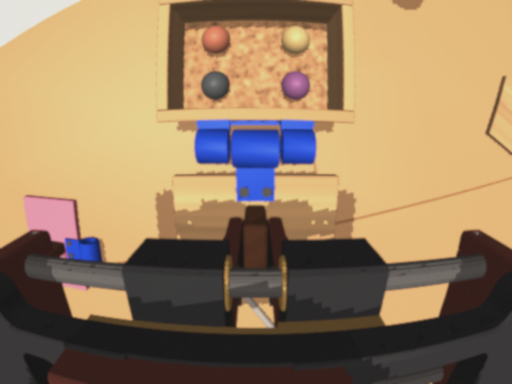

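The knuckle is entering centrally, with small even gaps at columns 232 and 280. I'll lower it the remaining 15.8 mm or so, slowly.

```bash
python3 -m pendant '[{"tx":0,"ty":0.1,"tz":-0.02,"rx":0,"ry":0,"rz":0},{"tx":0,"ty":0.12,"tz":0,"rx":0,"ry":0,"rz":0},{"tx":0,"ty":0.12,"tz":0,"rx":0,"ry":0,"rz":0},{"tx":0,"ty":0.1,"tz":0,"rx":0,"ry":0,"rz":0},{"tx":0,"ty":0.06,"tz":0,"rx":0,"ry":0,"rz":0},{"tx":0,"ty":0,"tz":0,"rx":0,"ry":0,"rz":0},{"tx":0,"ty":0,"tz":0,"rx":0,"ry":0,"rz":0}]'
python3 look.py w8; python3 fitboth.py w8 '(128,168,236,278)' '(115,172,190,325)' '(228,284)' .005
```

```text
t: 12.42
ee_pos: [0.5375, -0.065, 0.0873]
eef_rot: [-0.22, -2.112, 2.112]
force: [-0.3, -0.4, -1.5]
grip_width: 0.0118
12.425 [ 0.53754729 -0.06495765  0.08727537] [-0.31269527 -0.35831716 -1.46993216] 0.01183748993978412
held x,y,slopes [-0.0508  0.0231  0.0003 -0.0032] z ext [-0.0109  0.011 ] mid 0.0001
case x,y,slopes [-0.0503  0.0248  0.0035  0.0002] ext [-0.0347  0.0344] gap -0.016 0.0156 mid -0.0001 -0.0002
case mid in tool [-0.0503  0.0248 -0.0002] world [ 0.5868 -0.0752  0.0625]
needed shift tool mm [ 0.5  1.7 -0.2] units [ 0.02  0.06 -0.01] turn ry: slope diff x 0.0032
tool x,y,z world [[-0.9786, 0.0002, -0.2058], [0.2058, -0.0001, -0.9786], [-0.0002, -1.0, 0.0]]
```

View pics/w8.png

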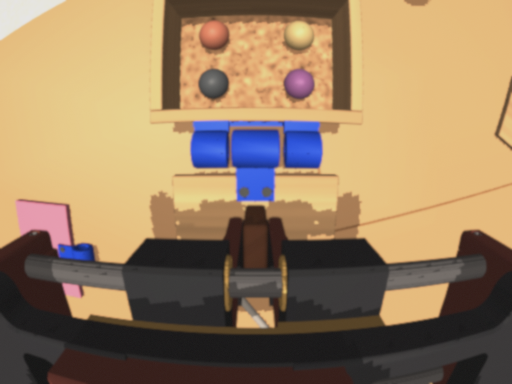

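```bash
python3 -m pendant '[{"tx":0.01,"ty":0.03,"tz":0,"rx":0,"ry":0,"rz":0},{"tx":0.01,"ty":0.03,"tz":0,"rx":0,"ry":0,"rz":0},{"tx":0,"ty":0,"tz":0,"rx":0,"ry":0,"rz":0},{"tx":0,"ty":0,"tz":0,"rx":0,"ry":0,"rz":0},{"tx":0,"ty":0,"tz":0,"rx":0,"ry":0,"rz":0},{"tx":0,"ty":0,"tz":0,"rx":0,"ry":0,"rz":0}]'
python3 look.py w9; python3 fitboth.py w9 '(128,168,236,278)' '(115,172,190,325)' '(228,284)' .005
python3 - <<'E'
from plant import manip
from h import *
p,d=manip.grab_frame('scene');cv2.imwrite('pics/s9.png',cv2.resize(p[150:260,150:300,::-1],None,fx=5,fy=5,interpolation=cv2.INTER_CUBIC))
c,p,d,f=ld('w9.npz')
T,b,u,v=heldknuckle(c,p,d,f['ee'],f['er'],(170,240,165,350))
W=R.from_rotvec(f['er']).apply(T)+f['ee']
pan=(~b)&(np.abs(T[:,2])>.02)&(v>178)&(v<228)&(T[:,1]>.02)&(T[:,1]<.034)
X=W[pan];A=np.c_[X[:,:2],np.ones(len(X))];print('lid slope',np.linalg.lstsq(A,X[:,2],rcond=None)[0],'top z',X[:,2].mean())
s=manip.get_state();print(s['t'],s['force'],s['ft_torque'],np.abs(s['qvel']).max(),s['joint_positions'])
E
```

```text
t: 13.22
ee_pos: [0.5369, -0.0648, 0.0854]
eef_rot: [-0.22, -2.112, 2.112]
force: [0.5, -0.3, -1.1]
grip_width: 0.0119
13.225 [ 0.53690973 -0.06480326  0.08537335] [ 0.52060489 -0.25965959 -1.09583368] 0.011921456254115951
held x,y,slopes [-0.0509  0.0231 -0.0005  0.0063] z ext [-0.0109  0.0111] mid 0.0001
case x,y,slopes [-0.051   0.0229  0.0033  0.0006] ext [-0.0347  0.0346] gap -0.0159 0.0157 mid -0.0001 -0.0001
case mid in tool [-0.051   0.0229 -0.0001] world [ 0.5869 -0.0752  0.0625]
needed shift tool mm [-0.2 -0.2 -0.2] units [-0.01 -0.01 -0.01] turn ry: slope diff x 0.0038
tool x,y,z world [[-0.9786, 0.0, -0.2058], [0.2058, -0.0, -0.9786], [-0.0, -1.0, 0.0]]
lid slope [ 1.89928486e-03 -7.77228989e-05  5.84460250e-02] top z 0.05950514749778619
13.325 [-0.87252986 -0.0596945  -2.03953565] [-0.00251983  0.1442974  -0.04513899] 0.0010371818039759083 [-1.82969416e-01 -4.18674561e-02  1.64295536e+00  6.09407174e-06
  1.54046856e+00  1.59500708e+00]
```

View pics/w9.png

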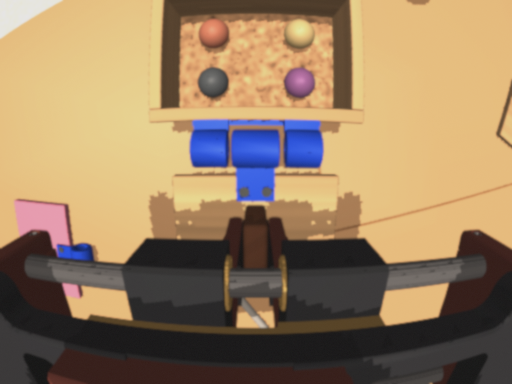

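View pics/s9.png

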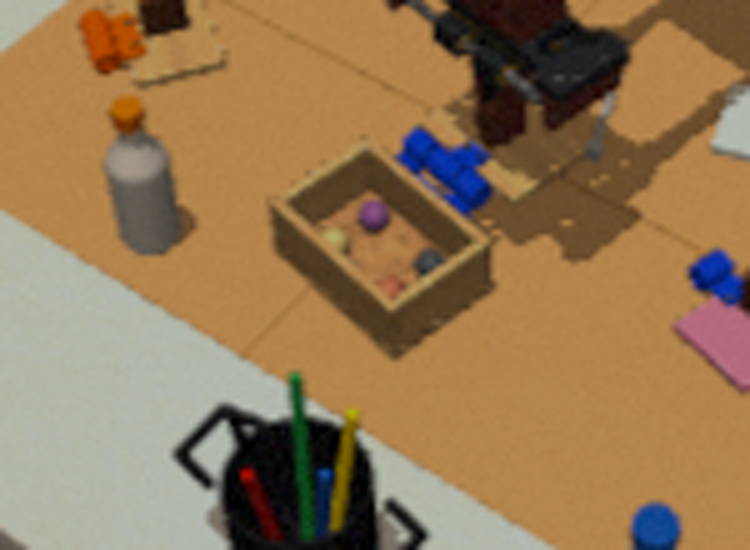

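The wrist view shows the three knuckles in one line at row 148 (columns 210, 256 and 303) with even gaps. The scene view shows the lid standing level in front of the case. Residuals are about 0.2 mm, the lid slope about 0.002, and the force about the lid's own weight. I'm handing it in.

```bash
python3 -c "
from plant import manip
print(manip.sign_off());s=manip.get_state();print(s['t'],s['ee_pos'],s['force'])"
```

```text
the job is handed in; nothing more can be done
None
the job is handed in; nothing more can be done
```

I picked the bare-wood lid with the single blue knuckle up by its dark pull and carried it to the case. I then lowered its knuckle between the case's two knuckles and handed the job in at about 13.3 s, still holding it there.

- **Alignment:** the last fit put the held knuckle within about 0.2 mm of the case's hinge axis in each direction, with even side gaps.
- **Level:** the lid slopes about 0.002 rad, and its top measured 59.5 mm above the table against a nominal 59 mm.
- **Steadiness:** the force on the wrist was about 1 to 2 N, roughly the lid's own weight, so I saw no sign of it pressing on the case, and the joints were practically still.
- **Other objects:** I did not re-measure the other lids or the pin at the end. The arm never went low near them, and the force readings taken at the end of each move showed no contact.
- **Refused call:** one early move was refused because each row needs all six numbers, and nothing moved because of it.
- **Dropped fits:** two fits made while hovering above the case mixed pixels of the held knuckle with the case's. I did not use their sideways values.
- **Leftover disagreement:** the knuckle angle differed by up to 0.006 rad between fits.

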